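# Close the sample vial and show its base code to the reader

## Robot

A 7-joint arm with a two-finger parallel gripper is mounted at the origin on a cart in front of the work surface, level with it; the furniture and walls round the work are solid. World frame = base frame: x ahead of the robot, y to its left, z up, the work surface at z = 0. Lengths are in m, angles in rad, forces in N, time in s.
With the tool pointing down it reaches from about 0.4 to 0.85 m from the base axis. Payload 4.5 kg.
Tool frame: the origin (TCP) lies at the very end of the fingers, on their centre line; the grasp point (between the pads) lies env.grasp_offset behind it (env.grasp_offset is the distance from the TCP to the grasp point, in m); z points along the fingers, x is the direction in which the jaws open and shut, and the axes are right-handed (so a half turn about z gives the same grasp; the last joint's range is limited). The gripper opens to 85 mm and grips with 20 to 120 N. Pads are 22 mm wide; open, the fingers measure 114 mm over their backs; the gripper's body (76 mm by 85 mm) begins 54 mm behind the grasp point. The pads swing forward as they close: fully open they stand 13 mm farther back than shut.
Start: joints at [-1.261, 0.689, -0.195, 1.565, 0.157, 0.902, -0.215], TCP at [0.17, 0.601, 0.231] pointing down, gripper open.
Joint ranges: [-3.01, 3.01], [-0.46, 2.08], [-1.47, 1.51], [0.13, 2.56], [-1, 4.14], [0.04, 2.09], [-2.66, 2.66]. Speed limits (rad/s): [2.57, 2.57, 3.14, 3.14, 3.14, 3.14, 3.14].

## Interface

Orientations are given as a unit quaternion [x, y, z, w].
In Python, from bench import env, optics gives the robot as it stands. The module is installed in compiled form; this text tells all that it offers.
- The arm moves only by the shell command python3 -m jog 'ROWS' [FORCE]. ROWS is JSON, one flat list of numbers, 7 for each row, row after row: the shift along the tool's x, y, z in mm, then the turn, a rotation vector about the tool's x, y, z in degrees, then the opening, from 0 (shut) to 1 (fully open). In form: [dx, dy, dz, ax, ay, az, jaw, dx, dy, dz, ax, ay, az, jaw, ...]. A call has 1 to 5 rows; each row is the pose to reach, as a shift and turn from the pose measured when the call began, along the tool's axes at that moment; what a row does not reach only later rows make up. A row lasts 1/10 s, in which the tool goes at most 50 mm and 8.59 degrees, less where a joint would pass 70% of its speed; a pose out of reach is approached as far as the arm can. A call with a gripper value outside its range is refused whole. The fingers move at their own pace and stop on an object; FORCE is the grip in N (left out, the last holds). Time passes only in rows, so rows that repeat a pose let the fingers close. It gives the time, the measured TCP pose, the force and the opening at its end, in the units of the state.
- env.get_obs(): the state, without advancing time (a new reading comes with each control period).
- optics.snapshot(name): name is "scene" or "top" or "wrist"; returns a dict with "frame" (400x640x3 uint8, red, green, blue), "camera_matrix" (3x3 intrinsics, pixels), "camera_from_world" (4x4, takes a point from world to camera coordinates). Camera axes: x right, y down, z forward; pixel columns grow to the right and rows downward; lengths in m; the calibration is good to about 2 mm. A picture is of the moment at which its call begins. There is no depth.
- env.job_done(): hands the job in, once; it reports no verdict.
The state is a dict: "time_s": time; "joint_positions": joint angles; "qd": joint speeds; "tau": joint torques, N m; "position": TCP position; "orientation": TCP orientation; "contact_force": force on the tool from outside, world axes, zero at the start; "moment": the same for the moment, N m; "width": opening from 0.0 (shut) to 1.0 (fully open).
Only numpy, scipy, OpenCV 4.12 (cv2) and the standard library are available. Lean on these libraries where they do the work, as an engineer would, in place of code of your own. Each camera call takes 0.05 s, during which the arm holds its last target.

## Task

In the two-well aluminium holder stand two flip-top sample vials; the green-lidded one is filled but its lid still stands open: press that lid fully shut while the vial stands in its well, then lift the vial out and show the code on its base to the slanted code reader, with the base square to the lens, centred on it and about 6 cm in front of the glass. The program finishes while holding the shut vial there, still and in the air; do not touch the reader, and leave the blue-lidded vial standing in its well.

Things in the scene. Friction and masses are not known exactly. Their poses are not given: they have to be found in the camera images.
- vial_center (a point): centre of the green-lidded vial: white upright cylinder, 40 mm diameter, 77 mm tall when shut (rim at 70 mm, lid as wide as the body), about 0.07 kg. On its axis, 38 mm above its base. z up to the lid; +x to the hinge side; a 10 mm thumb tab sticks out of the shut lid at -x; y parallel to the hinge. 51 mm of it stand above the holder. The code is on its flat underside
- vial_lid (a joint): angle of the green lid in rad: 0 fully shut, 1.57 standing upright, up to 2.3 leaning outwards away from the vial. It starts between 1.3 and 2.1. It reaches 50 mm from the hinge line to the end of the tab. A stiff friction hinge (0.025 N m, about 1 N at the middle of the lid): the lid stays where it is left
- vial_hinge (a point): point on the green lid's hinge line, on the vial's side towards the robot (within about 50 degrees), 23 mm from the vial's axis on its +x side, at rim height (70 mm above the base); axes as the vial's, hinge line along y
- other_vial_center (a point): centre of the second vial: same shape, lid blue and shut for good; stands in the other well, to be left alone. On its axis, 38 mm above its base, z up
- holder: aluminium block, fixed to the bench, 76 mm (x) x 168 mm (y) x 32 mm tall, with two round wells 84 mm apart along its y (at y = +42 and -42 mm), 26 mm deep and 42 mm wide; the well floors lie 6 mm above the bench. Either vial may be in either well. Origin at the centre of its underside, z up
- reader: slanted code reader, fixed to the bench: round dark foot 92 mm across, short post, grey cylindrical head of 60 mm diameter and 72 mm length with a white light ring; 130 mm tall over all. Origin at the centre of the foot's underside, z up; the head leans to its -x side. It must not be touched
- lens (a point): middle of the reader's lens glass, 115 mm above the bench and 20 mm to the -x side of the foot's centre. Its z axis points out of the lens along the line of sight, up and towards the robot's side, 30 degrees from vertical
- vial_base (a point): centre of the flat underside of the green-lidded vial, where the code is, 38 mm below vial_center; axes as the vial's
There are look-alikes about, which are no part of the job. Leave any orange or red look-alike of the reader alone.

How it is judged:
By the outcome, as a careful person would: the job done as asked, in the order asked, and still so for the second after the job is handed in, while the arm keeps its last pose, push and grip.
It also fails if it takes over 51 s, if anything falls off the work surface, if the arm or the gripper's body presses on something with over 40 N, if the wrist force passes 120 N, or if a joint passes its speed limit or range.

## Working session

There is one attempt and no reset: what is moved stays moved. The work goes in short steps, Python scripts to look and compute and a shell command to move; the robot and the scene stay as the last step left them, time stands still between calls to the robot, and variables do not carry over. Pictures are saved under pics/ and viewed, and the job is handed in when it is done.

```bash
mkdir -p pics; python3 - <<'E'
from bench import env, optics
import cv2, numpy as np, json
print(env.get_obs(), env.grasp_offset)
for n in ["scene","top","wrist"]:
    s=optics.snapshot(n); cv2.imwrite(f"pics/{n}0.png",s["frame"][:,:,::-1])
    print(n,np.array(s["camera_matrix"]).round(2).tolist(),np.array(s["camera_from_world"]).round(4).tolist())
E
```

```text
{'time_s': 0.0, 'joint_positions': array([-1.26121971,  0.68998312, -0.19450271,  1.56639116,  0.15729509,
        0.90247066, -0.21510859]), 'qd': array([ 2.16410660e-03,  4.17163087e-04, -2.97020595e-05, -1.85499610e-03,
       -1.72708757e-04, -6.76625919e-04,  9.74725716e-04]), 'tau': array([-2.91995057e-04, -5.39607632e+01, -1.26628507e+00, -1.58544230e+01,
        9.15809447e-03,  9.35982505e-03, -1.14468200e-06]), 'position': array([0.17005626, 0.60072879, 0.23047173]), 'orientation': array([ 7.97566916e-01,  6.03229764e-01, -6.99157647e-04,  6.14561551e-04]), 'contact_force': array([-0.67841806, -0.33558322, -0.40300936]), 'moment': array([-0.01579322,  0.00103336,  0.00129909]), 'width': 0.9998797509681565} 0.0187
scene [[392.53, 0.0, 327.26], [0.0, 392.53, 194.56], [0.0, 0.0, 1.0]] [[0.7237, -0.6899, 0.0171, -0.522], [-0.3567, -0.3951, -0.8466, 0.2018], [0.5908, 0.6066, -0.532, 1.3226], [0.0, 0.0, 0.0, 1.0]]
top [[462.52, 0.0, 323.53], [0.0, 462.52, 200.09], [0.0, 0.0, 1.0]] [[0.0545, -0.9985, 0.0027, -0.2302], [-0.9779, -0.054, -0.2022, 0.5197], [0.2021, 0.0084, -0.9793, 1.4334], [0.0, 0.0, 0.0, 1.0]]
wrist [[345.45, 0.0, 319.24], [0.0, 345.45, 200.48], [0.0, 0.0, 1.0]] [[0.2719, 0.9623, -0.0026, -0.6231], [0.9134, -0.2572, 0.3156, -0.0429], [0.303, -0.0881, -0.9489, 0.3808], [0.0, 0.0, 0.0, 1.0]]
```

View pics/scene0.png

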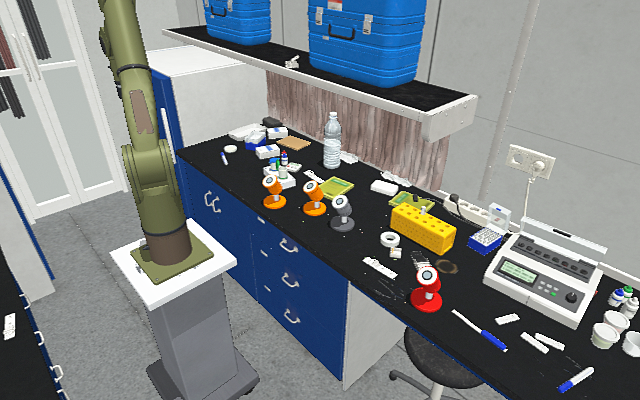

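View pics/top0.png

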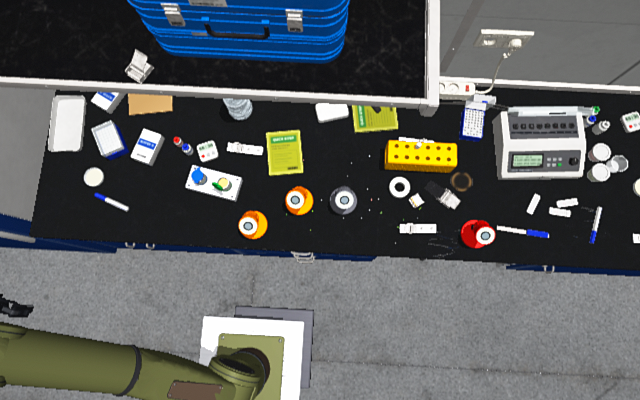

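View pics/wrist0.png

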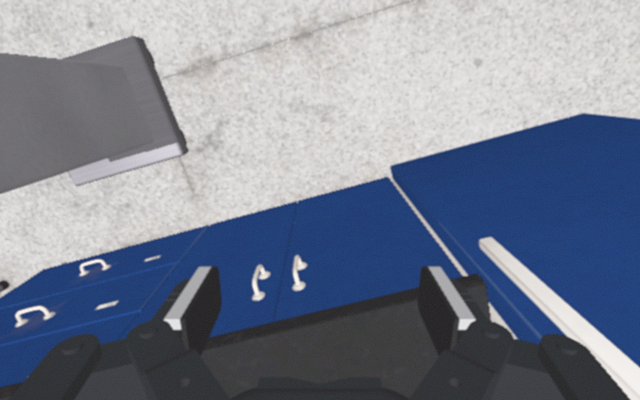

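The holder is at top (213,183) and scene (280,175). The grey reader is at top (343,200), with orange and red look-alikes beside it. I'll enlarge both views.

```bash
python3 - <<'E'
import cv2
a=cv2.imread("pics/top0.png"); s=cv2.imread("pics/scene0.png")
def crop(i,x,y,w,h,k,n): cv2.imwrite(n,cv2.resize(i[y:y+h,x:x+w],None,fx=k,fy=k,interpolation=cv2.INTER_CUBIC))
crop(a,170,150,90,60,8,"pics/t_h.png")
crop(s,250,140,60,56,10,"pics/s_h.png")
crop(a,310,170,70,60,8,"pics/t_r.png")
crop(s,310,180,60,60,8,"pics/s_r.png")
E
```

```text
(no output)
```

View pics/t_h.png

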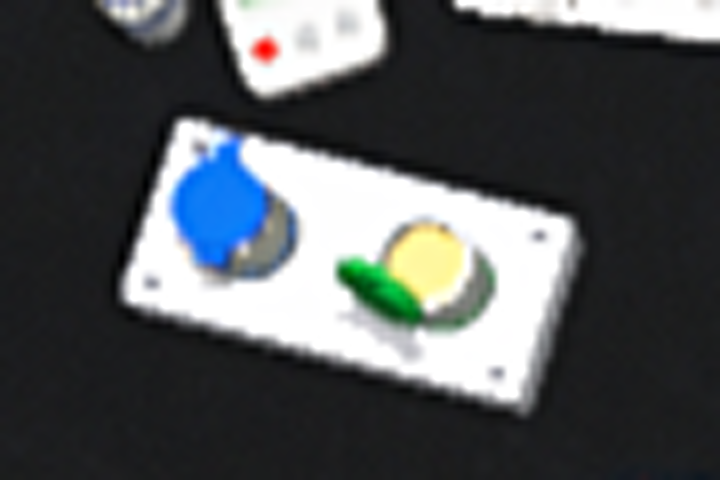

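View pics/s_h.png

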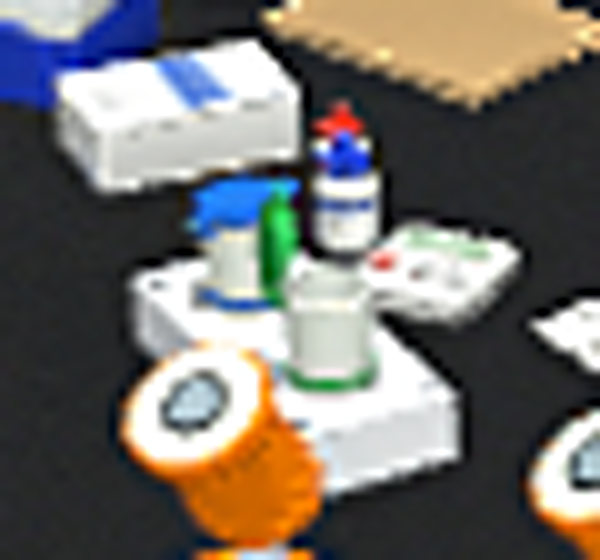

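View pics/t_r.png

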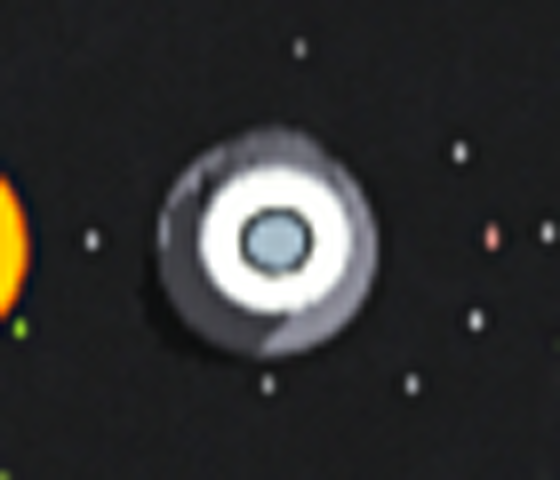

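View pics/s_r.png

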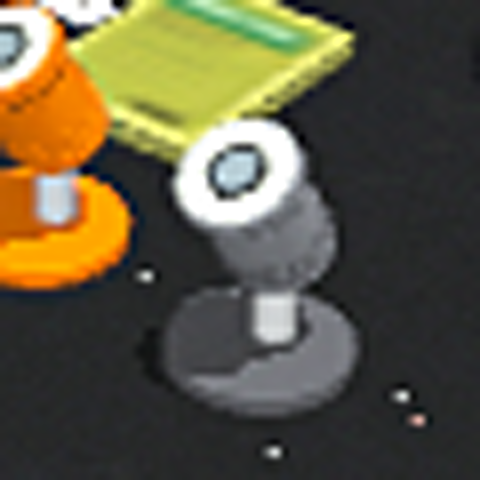

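```bash
cat > h.py <<'E'
import numpy as np
from scipy.optimize import least_squares
from scipy.spatial.transform import Rotation as R
K={"scene":np.array([[392.53,0,327.26],[0,392.53,194.56],[0,0,1]]),"top":np.array([[462.52,0,323.53],[0,462.52,200.09],[0,0,1]])}
T={"scene":np.array([[0.7237,-0.6899,0.0171,-0.522],[-0.3567,-0.3951,-0.8466,0.2018],[0.5908,0.6066,-0.532,1.3226]]),
"top":np.array([[0.0545,-0.9985,0.0027,-0.2302],[-0.9779,-0.054,-0.2022,0.5197],[0.2021,0.0084,-0.9793,1.4334]])}
def proj(c,p,Kc=None,Tc=None):
    Kc=K[c] if Kc is None else Kc; Tc=T[c] if Tc is None else Tc
    p=np.atleast_2d(p); q=p@Tc[:3,:3].T+Tc[:3,3]; u=q@Kc.T
    return u[:,:2]/u[:,2:]
def atz(c,px,z,Kc=None,Tc=None):
    Kc=K[c] if Kc is None else Kc; Tc=T[c] if Tc is None else Tc
    Rm=Tc[:3,:3];o=-Rm.T@Tc[:3,3]; d=Rm.T@np.linalg.solve(Kc,[px[0],px[1],1])
    return o+d*(z-o[2])/d[2]
E
python3 - <<'E'
from h import *
np.set_printoptions(precision=4,suppress=True)
t=lambda x,y:(170+x/8-.44,150+y/8-.44); s=lambda x,y:(250+x/10-.45,140+y/10-.45)
tr=lambda x,y:(310+x/8-.44,170+y/8-.44); sr=lambda x,y:(310+x/8-.44,180+y/8-.44)
C=[atz("top",t(*p),.032) for p in [(180,118),(578,218),(528,410),(122,305)]]
for c in C: print(c)
print([np.linalg.norm(C[i]-C[(i+1)%4]) for i in range(4)], np.mean(C,0))
print("lens",atz("top",tr(277,241),.115),atz("scene",sr(239,169),.115))
print("foot",atz("top",tr(268,242),.0),atz("scene",sr(260,350),.005))
print("blue lid top",atz("top",t(220,198),.083)) 
print("green rim(yellow)",atz("top",t(428,258),.076),atz("scene",s(337,280),.076))
print("lid ends scene", [atz("scene",s(*p),.1) for p in [(278,190),(278,300)]])
E
```

```text
[0.6328 0.2402 0.032 ]
[0.5993 0.0719 0.032 ]
[0.5178 0.085  0.032 ]
[0.5524 0.255  0.032 ]
[np.float64(0.1715988327345628), np.float64(0.082592138316271), np.float64(0.17354703857070264), np.float64(0.08178935258536889)] [0.5756 0.163  0.032 ]
lens [ 0.5236 -0.2653  0.115 ] [ 0.5256 -0.2658  0.115 ]
foot [ 0.5471 -0.2658  0.    ] [ 0.5447 -0.266   0.005 ]
blue lid top [0.587 0.205 0.083]
green rim(yellow) [0.5687 0.1216 0.076 ] [0.5751 0.1244 0.076 ]
lid ends scene [array([0.5805, 0.171 , 0.1   ]), array([0.5191, 0.091 , 0.1   ])]
```

```bash
cat >> h.py <<'E'
def delta(pos,Rd=None):
    from bench import env
    o=env.get_obs(); Rc=R.from_quat(o["orientation"])
    d=Rc.inv().apply(np.array(pos)-o["position"])*1000
    r=np.zeros(3) if Rd is None else (Rc.inv()*Rd).as_rotvec(degrees=True)
    print("d mm",d.round(1),"rot deg",r.round(2),"| pos",o["position"].round(4),"F",np.round(o["contact_force"],1),"w",round(float(o["width"]),3),"t",o["time_s"])
def down(yaw):  # tool x at yaw deg, z down
    x=np.array([np.cos(np.radians(yaw)),np.sin(np.radians(yaw)),0]);z=np.array([0,0,-1.]);return R.from_matrix(np.c_[x,np.cross(z,x),z])
E
python3 - <<'E'
from h import *
delta([.45,.16,.30],down(61)); 
T=np.array([[0.2719,0.9623,-0.0026,-0.6231],[0.9134,-0.2572,0.3156,-0.0429],[0.303,-0.0881,-0.9489,0.3808]])
print(-T[:,:3].T@T[:,3])
E
```

```text
d mm [-348.2  389.4  -68.8] rot deg [1.00e-02 8.00e-02 1.32e+01] | pos [0.1701 0.6009 0.2307] F [-0.1 -0.8  0.2] w 1.0 t 0.15
[0.09322335 0.62212373 0.3732603 ]
```

```bash
python3 -m jog '[-120,130,-69,0,0,6,0, -235,260,-69,0,0,13,0, -300,340,-69,0,0,13,0, -348,389,-69,0,0,13,0, -348,389,-69,0,0,13,0]'; python3 -c "
from h import *; delta([.45,.16,.30],down(61))"
```

```text
time_s: 0.65
position: [0.3018, 0.3923, 0.2733]
orientation: [0.861, 0.509, -0.0, 0.001]
contact_force: [1.5, 0.4, -0.8]
width: 0.143
d mm [-132.3  241.7  -26.3] rot deg [0.04 0.08 0.22] | pos [0.3018 0.3923 0.2733] F [ 1.5  0.4 -0.8] w 0.143 t 0.65
```

```bash
python3 -m jog '[-132,242,-26,0,0,0,0, -132,242,-26,0,0,0,0, -132,242,-26,0,0,0,0, -132,242,-26,0,0,0,0, -132,242,-26,0,0,0,0]'; python3 -m jog '[0,0,0,0,0,0,0, 0,0,0,0,0,0,0]'; python3 - <<'E'
from h import *
import cv2
from bench import optics
delta([.45,.16,.30],down(61))
s=optics.snapshot("wrist"); cv2.imwrite("pics/w1.png",s["frame"][:,:,::-1]); np.savez("w1",K=s["camera_matrix"],T=s["camera_from_world"])
E
```

```text
time_s: 1.15
position: [0.4356, 0.1825, 0.2971]
orientation: [0.861, 0.509, -0.0, 0.001]
contact_force: [0.3, 0.8, -0.9]
width: 0.001
time_s: 1.35
position: [0.4361, 0.181, 0.2971]
orientation: [0.862, 0.508, -0.001, 0.001]
contact_force: [-0.3, 0.9, -0.3]
width: 0.006
d mm [-11.7  22.4  -2.9] rot deg [ 0.04  0.1  -0.  ] | pos [0.4361 0.181  0.2971] F [-0.3  0.9 -0.3] w 0.006 t 1.35
```

View pics/w1.png

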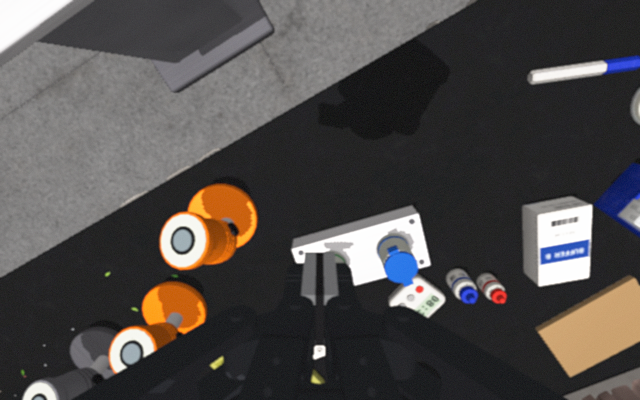

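```bash
python3 -m jog '[0,45,0,0,0,0,0, 0,90,0,0,0,0,0, 0,130,0,0,0,0,0, 0,130,0,0,0,0,0, 0,130,0,0,0,0,0]'; python3 - <<'E'
from h import *
import cv2
from bench import optics
s=optics.snapshot("wrist"); cv2.imwrite("pics/w2.png",s["frame"][:,:,::-1]); np.savez("w2",K=s["camera_matrix"],T=s["camera_from_world"])
delta([.45,.16,.30],down(61))
t=lambda x,y:atz("top",(x,y),.115)
print("orange lenses",t(248.5,226),t(298,201))
E
```

```text
time_s: 1.9
position: [0.5485, 0.122, 0.2962]
orientation: [0.86, 0.51, -0.001, -0.001]
contact_force: [-0.2, 1.0, -0.4]
width: 0.001
d mm [ -14.  -103.7   -3.3] rot deg [-0.14  0.08  0.41] | pos [0.5477 0.1227 0.2964] F [ 0.1 -0.3 -0.3] w -0.0 t 1.95
orange lenses [0.42590939 0.02163314 0.115     ] [ 0.51166249 -0.12359385  0.115     ]
```

View pics/w2.png

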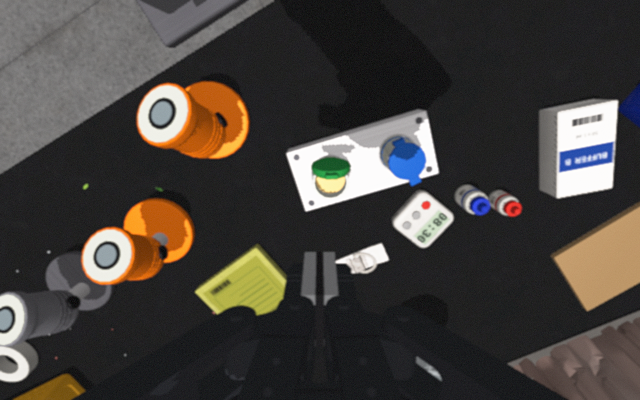

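```bash
python3 - <<'E'
import cv2
a=cv2.imread("pics/w2.png")
def crop(i,x,y,w,h,k,n): cv2.imwrite(n,cv2.resize(i[y:y+h,x:x+w],None,fx=k,fy=k,interpolation=cv2.INTER_CUBIC))
crop(a,280,105,70,60,10,"pics/w2h.png"); crop(a,0,240,120,120,5,"pics/w2r.png"); crop(a,280,100,170,115,4,"pics/w2hh.png")
E
```

```text
(no output)
```

View pics/w2h.png

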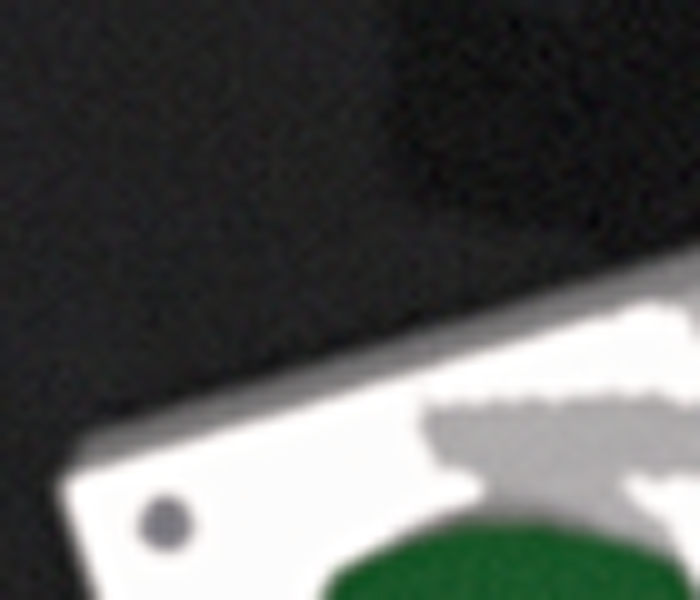

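View pics/w2r.png

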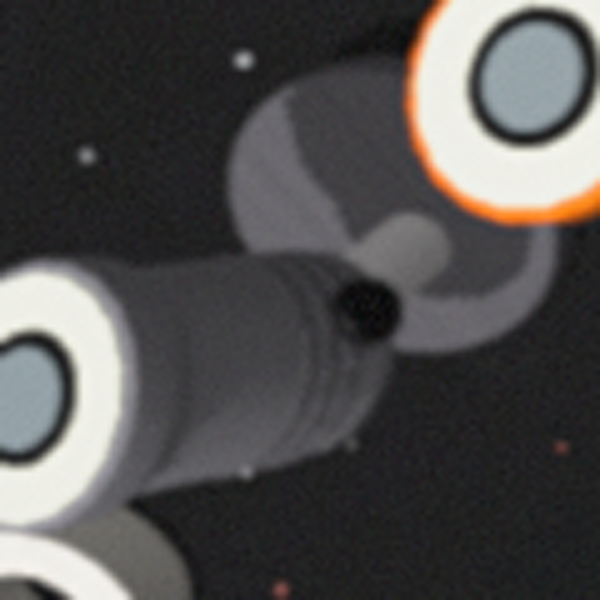

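View pics/w2hh.png

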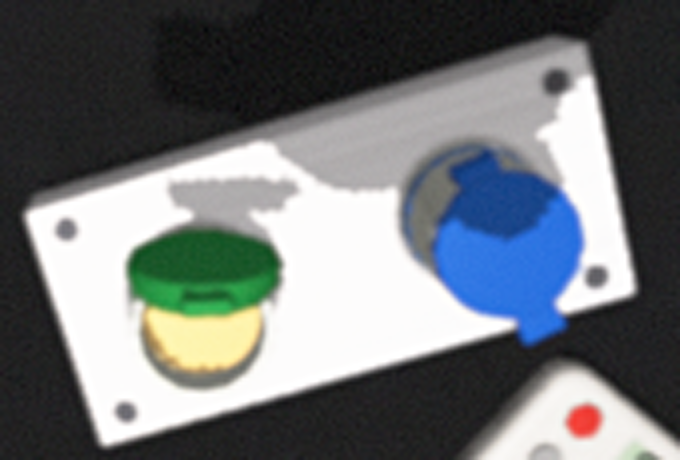

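Wrist crop: the green lid stands roughly upright, with its hinge line along tool x. The tab is at about (331.6,174) and the holder corners are crop (25,212), (100,447), (635,292), (587,78). Next I'll fit the holder, vial and lid angle.

```bash
python3 - <<'E'
from h import *
np.set_printoptions(precision=4,suppress=True)
w=np.load("w2.npz"); Kw,Tw=w["K"],w["T"]
W=lambda x,y:(280+x/4-.375,100+y/4-.375)
C=[atz("",W(*p),.032,Kw,Tw) for p in [(25,212),(100,447),(635,292),(587,78)]]
for c in C: print(c)
c=np.mean(C,0); yv=((C[2]+C[3])-(C[0]+C[1])); yv/=np.linalg.norm(yv)
print([np.linalg.norm(C[i]-C[(i+1)%4]) for i in range(4)],c,"ydir",np.degrees(np.arctan2(yv[1],yv[0])))
g=c-yv*.042; g[2]=.076; print("green",g,"blue",c+yv*.042)
print("blue lid px->",atz("",W(508,244),.083,Kw,Tw))
yaw=np.radians(151)
for yd in (145,151,157):
  yaw=np.radians(yd);x=np.array([np.cos(yaw),np.sin(yaw),0])
  for th in (1.3,1.57,1.8,2.1):
    h=g+.023*x; tab=h+.050*(-np.cos(th)*x+np.sin(th)*np.array([0,0,1]))
    a=proj("",tab,Kw,Tw)[0]; b=proj("",h,Kw,Tw)[0]
    print(yd,th,"tab crop",(a-[279.625,99.625])*4,"hinge crop",(b-[279.625,99.625])*4, "top", proj("top",tab)[0]*8-np.array([170,150])*8,"sc",proj("scene",tab)[0]*10-np.array([250,140])*10)
print("lens",atz("",(3.7,319.5),.115,Kw,Tw),"foot",atz("",(78.5,281),.004,Kw,Tw))
E
```

```text
[0.5249 0.0886 0.032 ]
[0.6002 0.0717 0.032 ]
[0.6342 0.238  0.032 ]
[0.5689 0.2502 0.032 ]
[np.float64(0.07718925257139447), np.float64(0.16975382118134502), np.float64(0.06642639219870997), np.float64(0.16746775516741824)] [0.582  0.1622 0.032 ] ydir 76.62774307076295
green [0.5723 0.1213 0.076 ] blue [0.5917 0.203  0.032 ]
blue lid px-> [0.5868 0.2041 0.083 ]
145 1.3 tab crop [211.8802 351.5767] hinge crop [211.7895 253.6062] top [383.6061 234.2495] sc [304.2347 181.171 ]
145 1.57 tab crop [219.1737 299.0275] hinge crop [211.7895 253.6062] top [359.8808 259.5342] sc [272.4311 178.9855]
145 1.8 tab crop [225.0785 249.9511] hinge crop [211.7895 253.6062] top [341.2274 283.0032] sc [245.5263 183.1736]
145 2.1 tab crop [231.5592 186.3903] hinge crop [211.7895 253.6062] top [320.9271 313.9157] sc [213.2717 196.5957]
151 1.3 tab crop [207.64   351.3356] hinge crop [202.7978 253.0846] top [385.6749 235.7096] sc [304.4787 182.2326]
151 1.57 tab crop [208.8737 298.4355] hinge crop [202.7978 253.0846] top [364.8254 263.0322] sc [272.9767 181.5213]
151 1.8 tab crop [209.553  249.0497] hinge crop [202.7978 253.0846] top [348.6252 288.2472] sc [246.2954 186.9803]
151 2.1 tab crop [209.8239 185.112 ] hinge crop [202.7978 253.0846] top [331.2836 321.2754] sc [214.2705 201.9745]
157 1.3 tab crop [203.3921 351.5222] hinge crop [193.7909 253.4909] top [387.9002 236.9453] sc [304.9701 183.2705]
157 1.57 tab crop [198.5549 298.8952] hinge crop [193.7909 253.4909] top [370.146  265.9931] sc [274.1158 184.0038]
157 1.8 tab crop [193.9989 249.752 ] hinge crop [193.7909 253.4909] top [356.5882 292.6869] sc [247.9564 190.7111]
157 2.1 tab crop [188.0484 186.1118] hinge crop [193.7909 253.4909] top [342.4353 327.5074] sc [216.5259 207.2537]
lens [ 0.5264 -0.2687  0.115 ] foot [ 0.5456 -0.2726  0.004 ]
```

```bash
python3 -c "
from h import *; delta([.5175,.151,.103],down(61))"
```

```text
d mm [ 10.7 -39.6 193.5] rot deg [-0.14  0.08  0.41] | pos [0.5477 0.1227 0.2964] F [ 0.1 -0.3 -0.3] w -0.0 t 1.95
```

```bash
python3 -m jog '[11,-40,40,0,0,0.4,0, 11,-40,90,0,0,0.4,0, 11,-40,140,0,0,0.4,0, 11,-40,180,0,0,0.4,0, 11,-40,193,0,0,0.4,0]';python3 -m jog '[0,0,0,0,0,0,0, 0,0,0,0,0,0,0]' ; python3 - <<'E'
from h import *
import cv2
from bench import optics
delta([.5175,.151,.103],down(61))
s=optics.snapshot("wrist"); cv2.imwrite("pics/w3.png",s["frame"][:,:,::-1])
s=optics.snapshot("scene")["frame"][:,:,::-1]; cv2.imwrite("pics/s3.png",cv2.resize(s[120:210,230:350],None,fx=6,fy=6))
E
```

```text
time_s: 2.45
position: [0.5125, 0.1528, 0.1]
orientation: [0.86, 0.51, -0.005, -0.002]
contact_force: [-0.1, 0.1, 1.1]
width: -0.001
time_s: 2.65
position: [0.5124, 0.1543, 0.1012]
orientation: [0.86, 0.51, -0.005, -0.003]
contact_force: [0.2, -0.2, 0.5]
width: -0.004
d mm [-0.5  6.1 -1.8] rot deg [-0.54  0.33  0.38] | pos [0.5124 0.1543 0.1012] F [ 0.2 -0.2  0.5] w -0.004 t 2.65
```

View pics/w3.png

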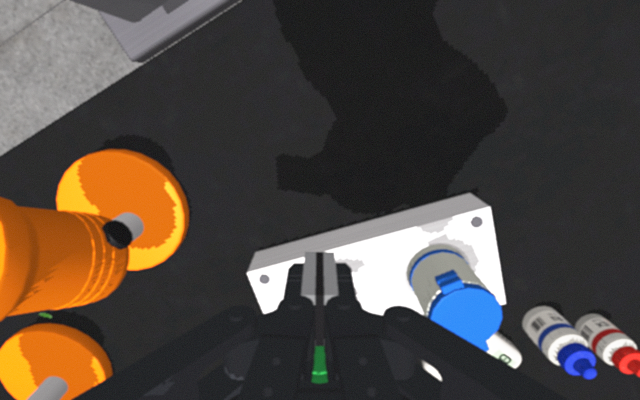

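View pics/s3.png

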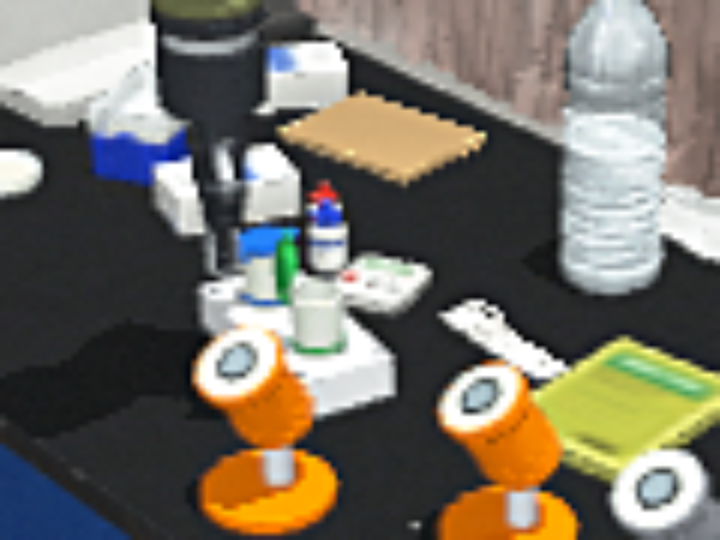

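The fingers are on the hinge side of the lid and in line with it; the green shows at (319,363) between them. I'll push now.

```bash
python3 -m jog '[0,20,0,0,0,0,0, 0,35,0,0,0,0,0, 0,47,0,0,0,0,0, 0,58,0,0,0,0,0, 0,66,0,0,0,0,0]';python3 -m jog '[0,0,0,0,0,0,0, 0,0,0,0,0,0,0]' ; python3 - <<'E'
from h import *
import cv2
from bench import optics
delta([.570,.122,.083],down(61))
s=optics.snapshot("scene")["frame"][:,:,::-1]; cv2.imwrite("pics/s4.png",cv2.resize(s[130:200,240:320],None,fx=8,fy=8))
E
```

```text
time_s: 3.25
position: [0.5727, 0.1217, 0.1024]
orientation: [0.86, 0.51, -0.003, -0.002]
contact_force: [-0.8, -0.6, -0.4]
width: 0.001
time_s: 3.45
position: [0.5727, 0.1217, 0.1025]
orientation: [0.86, 0.509, -0.003, -0.002]
contact_force: [-0.0, -0.3, -0.4]
width: -0.002
d mm [-1.  -2.4 19.5] rot deg [-0.34  0.16  0.26] | pos [0.5727 0.1217 0.1025] F [-0.  -0.3 -0.4] w -0.002 t 3.45
```

View pics/s4.png

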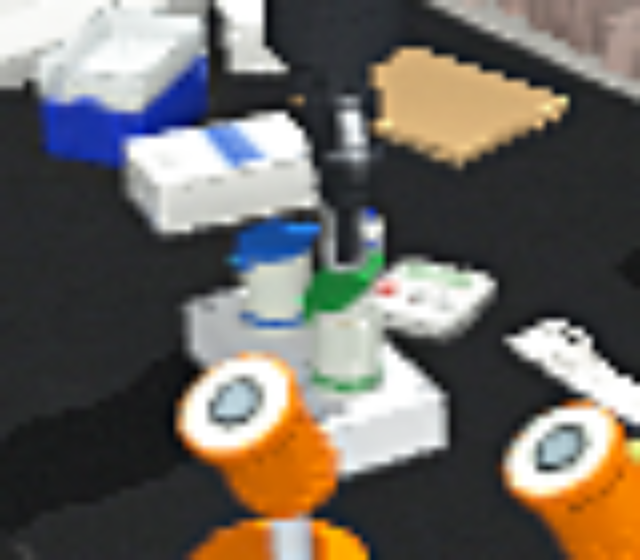

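The lid is tilted about halfway over the vial, under the fingertips. Now I press down.

```bash
python3 -m jog '[0,0,5,0,0,0,0, 0,0,10,0,0,0,0, 0,0,15,0,0,0,0, 0,0,18,0,0,0,0, 0,0,20,0,0,0,0]';python3 -m jog '[0,0,2,0,0,0,0, 0,0,2,0,0,0,0]'
```

```text
time_s: 4.0
position: [0.5725, 0.122, 0.0826]
orientation: [0.86, 0.51, -0.003, -0.002]
contact_force: [-2.9, 0.1, 18.9]
width: 0.002
time_s: 4.2
position: [0.5728, 0.1221, 0.0826]
orientation: [0.86, 0.51, -0.002, -0.002]
contact_force: [-3.9, -0.7, 17.1]
width: -0.002
```

```bash
python3 -m jog '[0,0,4,0,0,0,0, 0,0,4,0,0,0,0, 0,0,4,0,0,0,0]'; python3 - <<'E'
from h import *
import cv2
from bench import optics
s=optics.snapshot("scene")["frame"][:,:,::-1]; cv2.imwrite("pics/s5.png",cv2.resize(s[130:200,240:320],None,fx=8,fy=8))
E
```

```text
time_s: 4.5
position: [0.5735, 0.1223, 0.0824]
orientation: [0.86, 0.51, -0.001, -0.001]
contact_force: [-5.6, -1.8, 31.4]
width: 0.004
```

View pics/s5.png

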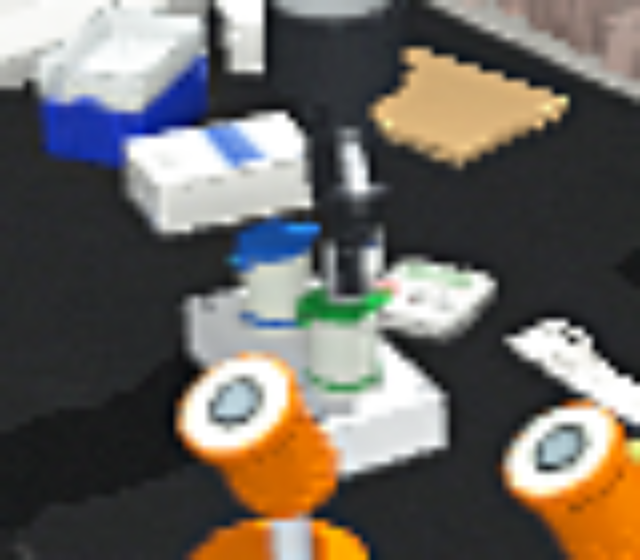

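The lid looks shut: flat on top, with the reaction at z = 82.4 mm. I'll rise, check from the wrist camera, and open the jaws partway.

```bash
python3 -m jog '[0,0,-15,0,0,0,0, 0,0,-60,0,0,0,0, 0,20,-105,0,0,0,0.7, 0,40,-135,0,0,0,0.7, 0,40,-135,0,0,0,0.7]';python3 -m jog '[0,0,0,0,0,0,0.7, 0,0,0,0,0,0,0.7]' ; python3 - <<'E'
from h import *
import cv2
from bench import optics
delta([.570,.122,.2],down(61))
s=optics.snapshot("wrist"); a=s["frame"][:,:,::-1];cv2.imwrite("pics/w6.png",a);  np.savez("w6",K=s["camera_matrix"],T=s["camera_from_world"])
E
```

```text
time_s: 5.05
position: [0.6143, 0.1012, 0.2221]
orientation: [0.861, 0.508, 0.004, 0.002]
contact_force: [0.4, 0.1, -0.0]
width: 0.504
time_s: 5.25
position: [0.6136, 0.1012, 0.2213]
orientation: [0.861, 0.508, 0.004, 0.001]
contact_force: [0.1, -0.3, -0.3]
width: 0.694
d mm [ -3.  -48.3  21. ] rot deg [ 0.35 -0.26  0.04] | pos [0.6136 0.1012 0.2213] F [ 0.1 -0.3 -0.3] w 0.694 t 5.25
```

View pics/w6.png

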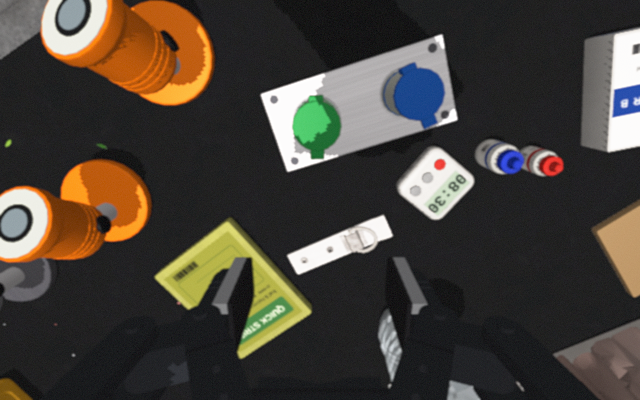

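```bash
python3 - <<'E'
from h import *
import cv2
a=cv2.imread("pics/w6.png"); cv2.imwrite("pics/w6h.png",cv2.resize(a[85:170,270:370],None,fx=7,fy=7,interpolation=cv2.INTER_CUBIC))
E
```

```text
(no output)
```

View pics/w6h.png

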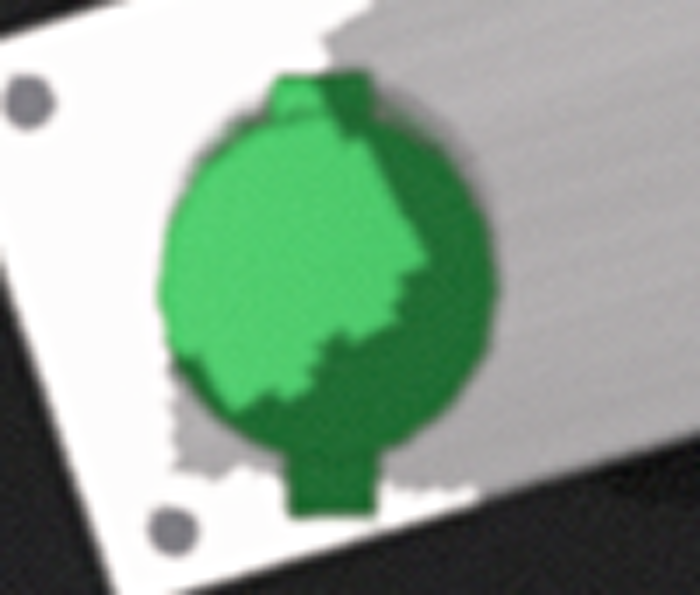

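The lid is flat and round, with its disc centre at crop (328,285), the tab at the bottom (333,515) and the hinge at the top (322,75).

```bash
python3 - <<'E'
from h import *
w=np.load("w6.npz"); W=lambda x,y:(270+x/7-.43,85+y/7-.43)
g=lambda x,y,z:atz("",W(x,y),z,w["K"],w["T"])
c=g(328,285,.083);print(c,"tab",g(333,517,.08),"dia",np.linalg.norm(g(158,285,.083)-g(498,285,.083)),np.linalg.norm(g(328,112,.083)-g(328,458,.083)))
d=g(333,517,.08)-g(322,75,.083);print("vial -x yaw",np.degrees(np.arctan2(d[1],d[0])))
for z in (.130,.041): delta([c[0],c[1],z],down(61))
E
```

```text
[0.56989866 0.12282737 0.083     ] tab [0.59418481 0.10998474 0.08      ] dia 0.038785201448084 0.03883476632218538
vial -x yaw -27.665881316929855
d mm [ -2.4 -48.7  90.6] rot deg [ 0.29 -0.22  0.07] | pos [0.6131 0.1013 0.2209] F [ 0.2  0.2 -0.8] w 0.699 t 5.3
d mm [ -2.8 -49.1 179.6] rot deg [ 0.29 -0.22  0.07] | pos [0.6131 0.1013 0.2209] F [ 0.2  0.2 -0.8] w 0.699 t 5.3
```

```bash
python3 -m jog '[-2.5,-49,0,0.3,-0.2,0,0.7, -2.5,-49,20,0.3,-0.2,0,0.7, -2.5,-49,60,0.3,-0.2,0,0.7, -2.5,-49,90,0.3,-0.2,0,0.7, -2.5,-49,90,0.3,-0.2,0,0.7]'; python3 -c "
from h import *; delta([.5699,.1228,.042],down(61))"
```

```text
time_s: 5.8
position: [0.5651, 0.1225, 0.126]
orientation: [0.861, 0.509, -0.005, -0.002]
contact_force: [-0.3, 0.4, 0.2]
width: 0.698
d mm [ 3.2  4.8 84. ] rot deg [-0.47  0.42  0.16] | pos [0.5651 0.1225 0.126 ] F [-0.3  0.4  0.2] w 0.698 t 5.8
```

```bash
python3 -m jog '[3,5,10,-0.5,0.4,0,0.7, 3,5,30,-0.5,0.4,0,0.7, 3,5,50,-0.5,0.4,0,0.7, 3,5,60,-0.5,0.4,0,0.7, 3,5,60,-0.5,0.4,0,0.7]'; python3 -c "
from h import *; delta([.5699,.1228,.042],down(61))"
```

```text
time_s: 6.3
position: [0.5699, 0.1226, 0.0653]
orientation: [0.861, 0.509, -0.001, 0.0]
contact_force: [-0.7, -0.1, 1.5]
width: 0.699
d mm [ 0.3 -0.1 23.3] rot deg [-0.03  0.07  0.17] | pos [0.5699 0.1226 0.0653] F [-0.7 -0.1  1.5] w 0.699 t 6.3
```

```bash
python3 -m jog '[0,0,10,0,0,0,0.7, 0,0,20,0,0,0,0.7, 0,0,23,0,0,0,0.7, 0,0,23,0,0,0,0.7]'; python3 -c "
from h import *; delta([.5699,.1228,.042],down(61))"; python3 - <<'E'
from h import *
import cv2
from bench import optics
s=optics.snapshot("scene")["frame"][:,:,::-1]; cv2.imwrite("pics/s7.png",cv2.resize(s[130:200,240:320],None,fx=8,fy=8))
E
```

```text
time_s: 6.7
position: [0.5695, 0.1225, 0.0419]
orientation: [0.861, 0.509, -0.001, 0.0]
contact_force: [0.3, 0.3, 0.6]
width: 0.703
d mm [ 0.5  0.2 -0.1] rot deg [-0.06  0.11  0.17] | pos [0.5695 0.1225 0.0419] F [0.3 0.3 0.6] w 0.703 t 6.7
```

View pics/s7.png

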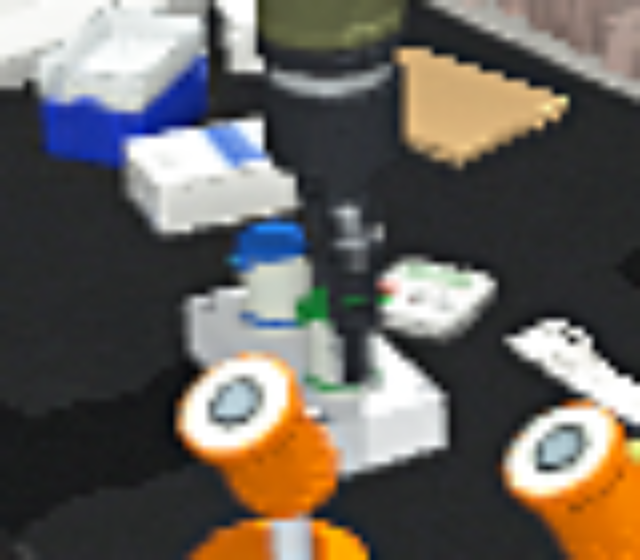

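The fingers straddle the vial. I'll close them with 40 N.

```bash
python3 -m jog '[0,0,0,0,0,0,0.3, 0,0,0,0,0,0,0.3, 0,0,0,0,0,0,0.3, 0,0,0,0,0,0,0.3, 0,0,0,0,0,0,0.3]' 40
```

```text
time_s: 7.25
position: [0.5702, 0.1226, 0.0427]
orientation: [0.861, 0.509, -0.0, 0.0]
contact_force: [-0.1, 0.2, 6.2]
width: 0.465
```

```bash
python3 -m jog '[0,0,0,0,0,0,0.3, 0,0,0,0,0,0,0.3]'; python3 -m jog '[0,0,-10,0,0,0,0.3, 0,0,-30,0,0,0,0.3, 0,0,-60,0,0,0,0.3, 0,0,-100,0,0,0,0.3, 0,0,-130,0,0,0,0.3]'
```

```text
time_s: 7.45
position: [0.5702, 0.1226, 0.0428]
orientation: [0.861, 0.509, -0.0, 0.0]
contact_force: [-1.2, 0.4, 2.9]
width: 0.461
time_s: 7.95
position: [0.5701, 0.1227, 0.175]
orientation: [0.861, 0.509, 0.0, 0.0]
contact_force: [0.6, 0.2, -1.0]
width: 0.459
```

```bash
python3 -c "
from h import *; delta([.60,-.266,.32],down(90))"
```

```text
d mm [-326.1  213.7 -144.8] rot deg [ 3.000e-02  2.000e-02 -2.884e+01] | pos [0.5701 0.1227 0.175 ] F [ 0.6  0.2 -1. ] w 0.459 t 7.95
```

```bash
python3 -m jog '[0,0,-30,0,0,0,0.3, 0,0,-70,0,0,-3,0.3, -20,10,-110,0,0,-8,0.3, -50,33,-135,0,0,-12,0.3, -85,56,-145,0,0,-16,0.3]';python3 -c "
from h import *; delta([.60,-.266,.32],down(90))"
```

```text
time_s: 8.45
position: [0.5792, 0.0218, 0.3236]
orientation: [0.78, 0.626, 0.002, 0.001]
contact_force: [1.2, 0.3, -1.4]
width: 0.46
d mm [-276.5   82.5    3.5] rot deg [  0.32  -0.08 -12.49] | pos [0.5792 0.0218 0.3236] F [ 1.2  0.3 -1.4] w 0.46 t 8.45
```

```bash
python3 -m jog '[-40,12,3,0,0,-3,0.3, -80,24,3,0,0,-6,0.3, -120,36,3,0,0,-9,0.3, -160,48,3,0,0,-12.5,0.3, -200,60,3,0,0,-12.5,0.3]';python3 -m jog '[-38,12,0,0,0,0,0.3, -68,20,0,0,0,0,0.3, -78,23,0,0,0,0,0.3, -78,23,0,0,0,0,0.3, -78,23,0,0,0,0,0.3]'; python3 - <<'E'
from h import *
import cv2
from bench import optics
delta([.60,-.266,.32],down(90))
s=optics.snapshot("wrist"); a=s["frame"][:,:,::-1];cv2.imwrite("pics/w8.png",a);  np.savez("w8",K=s["camera_matrix"],T=s["camera_from_world"])
E
```

```text
time_s: 8.95
position: [0.5935, -0.1882, 0.3206]
orientation: [0.707, 0.708, 0.002, 0.001]
contact_force: [0.4, -0.1, -0.8]
width: 0.466
time_s: 9.45
position: [0.6165, -0.2639, 0.3205]
orientation: [0.706, 0.708, 0.002, 0.0]
contact_force: [0.5, 0.6, -0.9]
width: 0.465
d mm [ -2.1 -16.5   0.5] rot deg [ 0.2  -0.18  0.2 ] | pos [ 0.6165 -0.2639  0.3205] F [ 0.5  0.6 -0.9] w 0.465 t 9.45
```

View pics/w8.png

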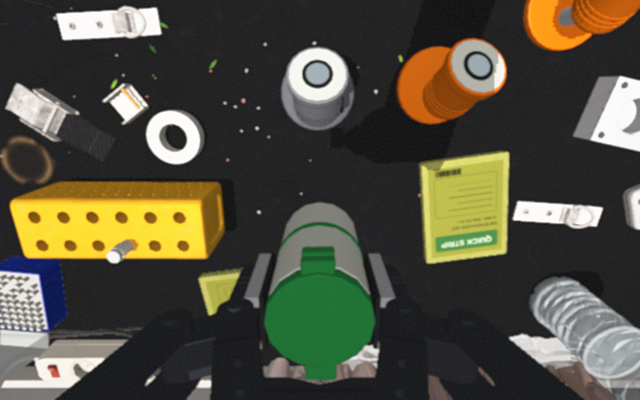

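The shut vial is held straight between the pads. The reader lens is at about (317,74); I'll enlarge it.

```bash
python3 - <<'E'
import cv2
a=cv2.imread("pics/w8.png"); cv2.imwrite("pics/w8r.png",cv2.resize(a[35:140,265:370],None,fx=7,fy=7,interpolation=cv2.INTER_CUBIC)[:600])
cv2.imwrite("pics/w8v.png",cv2.resize(a[190:390,230:410],None,fx=3,fy=3,interpolation=cv2.INTER_CUBIC))
cv2.imwrite("pics/w8r2.png",cv2.resize(a[35:140,265:370],None,fx=5.5,fy=5.5,interpolation=cv2.INTER_CUBIC))
E
```

View pics/w8r2.png

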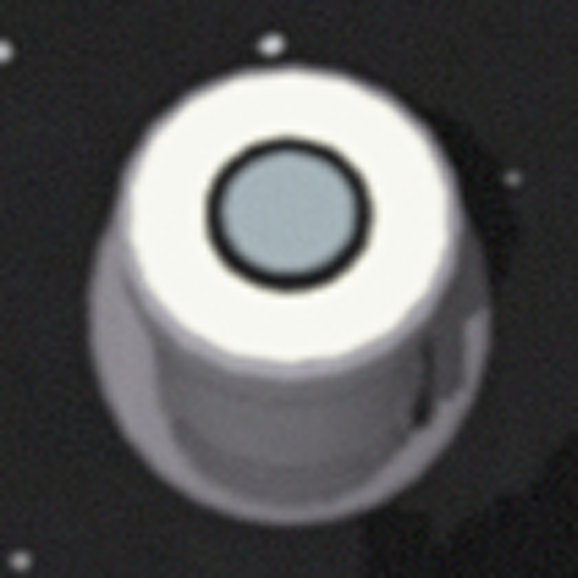

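View pics/w8v.png

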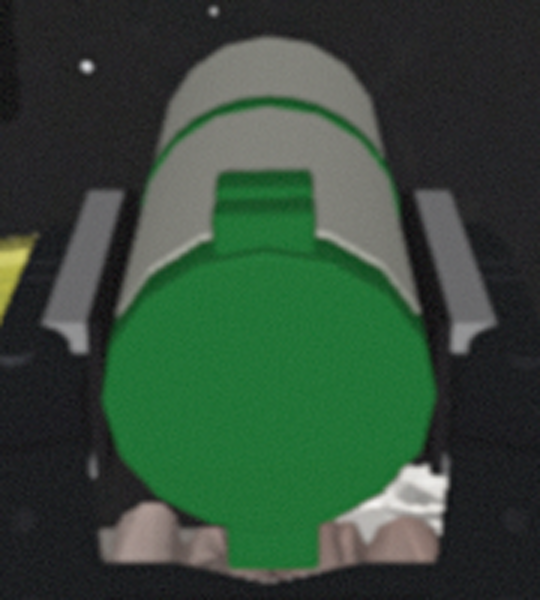

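```bash
python3 - <<'E'
from h import *
from bench import env
np.set_printoptions(precision=4,suppress=True)
w=np.load("w8.npz"); Kw,Tw=w["K"],w["T"]
W=lambda x,y:np.array((265+x/5.5-.41,35+y/5.5-.41))
def pts(p,z=.006):
    a=np.linspace(0,2*np.pi,721); return proj("",np.c_[p[0]+.046*np.cos(a),p[1]+.046*np.sin(a),0*a+z],Kw,Tw)
tr=lambda x,y:np.array((310+x/8-.44,170+y/8-.44)); sr=lambda x,y:np.array((310+x/8-.44,180+y/8-.44))
def lens(p): return np.array([p[0]-.02*np.cos(p[2]),p[1]-.02*np.sin(p[2]),.115])
def res(p):
    q=pts(p); r=[(q[:,0].min()-W(88,0)[0]),(q[:,0].max()-W(492,0)[0]),(q[:,1].max()-W(0,525)[1])]
    r+=list(proj("",lens(p),Kw,Tw)[0]-W(289,213))
    r+=list((proj("top",lens(p))[0]-tr(277,241))); r+=list((proj("scene",lens(p))[0]-sr(239,169)))
    return np.array(r)
s=least_squares(res,[.545,-.266,0]);print(s.x,np.degrees(s.x[2]),lens(s.x),res(s.x))
s2=least_squares(lambda p:res(p)[:5],[.545,-.266,0]);print("wrist only",s2.x,np.degrees(s2.x[2]),lens(s2.x))
print("lens wrist",atz("",W(289,213),.115,Kw,Tw))
# head cylinder: silhouettes of end ring & bottom
o=env.get_obs();Rc=R.from_quat(o["orientation"]);tc=o["position"]
V=lambda x,y:np.array((230+x/3-.33,190+y/3-.33))
ax=lambda k:proj("",tc+Rc.apply([0,0,k]),Kw,Tw)[0]
for k in (.0368,-.0402): 
    a=np.linspace(0,2*np.pi,361); q=proj("",tc+Rc.apply(np.c_[.02*np.cos(a),.02*np.sin(a),0*a+k]),Kw,Tw); q=(q-[230,190])*3+1
    print(k,"crop min",q.min(0),"max",q.max(0),"ctr",(ax(k)-[230,190])*3+1)
E
```

```text
[ 0.546  -0.267  -0.0139] -0.7968550234578314 [ 0.526  -0.2667  0.115 ] [ 0.2906 -0.2851 -0.3591  0.1763 -0.0212  0.4614 -0.7479  0.2452  0.0452]
wrist only [ 0.5462 -0.267  -0.0056] -0.32208312046106546 [ 0.5262 -0.2668  0.115 ]
lens wrist [ 0.526  -0.2668  0.115 ]
0.0368 crop min [170.9614  35.8415] max [383.2004 230.6783] ctr [277.0625 136.3995]
-0.0402 crop min [111.8702 254.5407] max [451.1736 538.656 ] ctr [281.4641 403.9116]
```

```bash
cat >> h.py <<'E'
TR=R.from_matrix(np.c_[[0,1,0],[3**.5/2,0,.5],[.5,0,-3**.5/2]])
L=np.array([.5255,-.2658,.115]); ZL=np.array([-.5,0,3**.5/2])
E
python3 -c "
from h import *; delta(L+.17*ZL,TR); from bench import env; print(env.get_obs()['joint_positions'].round(3))"
```

```text
d mm [  -1.8 -176.4   57.8] rot deg [-29.78  -0.24   0.21] | pos [ 0.6166 -0.2634  0.3207] F [ 0.7  0.6 -0.4] w 0.459 t 9.5
[ 0.487  0.683 -0.305  1.288  0.2    1.198  1.75 ]
```

```bash
python3 -m jog '[0,-35,0,-5,0,0,0.3, 0,-70,0,-10,0,0,0.3, 0,-105,0,-16,0,0,0.3, 0,-140,15,-22,0,0,0.3, -2,-165,35,-27,0,0,0.3]';python3 -m jog '[0,0,0,0,0,0,0.3, 0,0,0,0,0,0,0.3]';  python3 -c "
from h import *; delta(L+.17*ZL,TR); from bench import env; print(env.get_obs()['joint_positions'].round(3))"
```

```text
time_s: 10.0
position: [0.45, -0.264, 0.2866]
orientation: [0.684, 0.69, 0.168, 0.168]
contact_force: [1.6, -0.9, -3.1]
width: 0.461
time_s: 10.2
position: [0.4474, -0.2626, 0.2859]
orientation: [0.685, 0.69, 0.167, 0.166]
contact_force: [1.7, -0.6, -1.2]
width: 0.465
d mm [ -3.2 -17.   17.9] rot deg [-2.77 -0.21  0.35] | pos [ 0.4474 -0.2626  0.2859] F [ 1.7 -0.6 -1.2] w 0.465 t 10.2
[ 1.043  0.418 -0.611  2.173  0.005  0.202  2.096]
```

```bash
python3 -m jog '[-3,-8,8,-1.5,-0.2,0.3,0.3, -3,-17,18,-2.8,-0.2,0.3,0.3, -3,-17,18,-2.8,-0.2,0.3,0.3]';  python3 -c "
from h import *; delta(L+.0968*ZL,TR); from bench import env; print(env.get_obs()['joint_positions'].round(3))"
```

```text
time_s: 10.5
position: [0.4411, -0.264, 0.2614]
orientation: [0.682, 0.684, 0.183, 0.182]
contact_force: [-0.2, 0.3, -0.7]
width: 0.464
d mm [-2.   0.  72.2] rot deg [-0.09 -0.19  0.13] | pos [ 0.4411 -0.264   0.2614] F [-0.2  0.3 -0.7] w 0.464 t 10.5
[ 1.083  0.47  -0.637  2.253  0.016  0.049  2.121]
```

```bash
python3 -m jog '[-1,0,10,0,0,0,0.3, -2,0,20,0,0,0,0.3]';  python3 -c "
from h import *; delta(L+.0968*ZL,TR); from bench import env; print(env.get_obs()['joint_positions'].round(3))"
```

```text
time_s: 10.7
position: [0.4553, -0.2683, 0.2508]
orientation: [0.681, 0.686, 0.183, 0.179]
contact_force: [-0.3, 0.1, -1.5]
width: 0.463
d mm [ 2.1 -6.8 56. ] rot deg [-0.32 -0.46  0.3 ] | pos [ 0.4553 -0.2683  0.2508] F [-0.3  0.1 -1.5] w 0.463 t 10.7
[ 1.051  0.505 -0.618  2.228  0.251  0.046  1.89 ]
```

```bash
python3 -m jog '[2,-7,0,-0.3,-0.4,0.3,0.3, 2,-7,0,-0.3,-0.4,0.3,0.3, 2,-7,6,-0.3,-0.4,0.3,0.3, 2,-7,6,-0.3,-0.4,0.3,0.3]';  python3 -c "
from h import *; delta(L+.0968*ZL,TR); from bench import env; print(env.get_obs()['joint_positions'].round(3))"
```

```text
time_s: 11.1
position: [0.4548, -0.2683, 0.2475]
orientation: [0.682, 0.684, 0.182, 0.183]
contact_force: [0.8, 0.2, -1.1]
width: 0.464
d mm [ 2.5 -4.9 53.3] rot deg [-0.09  0.01  0.18] | pos [ 0.4548 -0.2683  0.2475] F [ 0.8  0.2 -1.1] w 0.464 t 11.1
[ 1.071  0.518 -0.656  2.24   1.132  0.046  1.005]
```

```bash
python3 -m jog '[2,-5,2,0,0,0,0.3, 2,-5,4,0,0,0,0.3, 2,-5,6,0,0,0,0.3, 2,-5,8,0,0,0,0.3, 2,-5,10,0,0,0,0.3]';  python3 -c "
from h import *; delta(L+.0968*ZL,TR); from bench import env; print(env.get_obs()['joint_positions'].round(3))"
```

```text
time_s: 11.6
position: [0.4576, -0.2665, 0.2374]
orientation: [0.681, 0.684, 0.182, 0.184]
contact_force: [-0.4, 0.3, -0.4]
width: 0.464
d mm [ 0.8 -2.5 43.1] rot deg [0.06 0.09 0.26] | pos [ 0.4576 -0.2665  0.2374] F [-0.4  0.3 -0.4] w 0.464 t 11.6
[ 1.137  0.571 -0.784  2.25   1.651  0.135  0.489]
```

```bash
python3 -m jog '[1,-2,6,0,0,0.2,0.3, 1,-2,12,0,0,0.2,0.3, 1,-2.5,18,0,0,0.2,0.3, 1,-2.5,22,0,0,0.2,0.3, 1,-2.5,25,0,0,0.2,0.3]';  python3 -c "
from h import *; delta(L+.0968*ZL,TR); from bench import env; print(env.get_obs()['joint_positions'].round(3))"
```

```text
time_s: 12.1
position: [0.4687, -0.2657, 0.2145]
orientation: [0.683, 0.683, 0.183, 0.184]
contact_force: [-0.2, -0.6, 0.2]
width: 0.465
d mm [-0.1 -0.6 17.8] rot deg [0.08 0.11 0.06] | pos [ 0.4687 -0.2657  0.2145] F [-0.2 -0.6  0.2] w 0.465 t 12.1
[ 1.176  0.671 -0.911  2.252  1.81   0.273  0.335]
```

```bash
python3 -m jog '[0,-0.6,6,0,0,0,0.3, 0,-0.6,12,0,0,0,0.3, 0,-0.6,16,0,0,0,0.3, 0,-0.6,18,0,0,0,0.3, 0,-0.6,18,0,0,0,0.3]'; python3 - <<'E'
from h import *
import cv2
from bench import optics,env
delta(L+.0968*ZL,TR); print(env.get_obs()['joint_positions'].round(3))
for n in ("scene","top","wrist"):
    s=optics.snapshot(n); cv2.imwrite(f"pics/{n}9.png",s["frame"][:,:,::-1]); np.savez(n+"9",K=s["camera_matrix"],T=s["camera_from_world"])
a=cv2.imread("pics/scene9.png"); cv2.imwrite("pics/s9.png",cv2.resize(a[150:240,290:400],None,fx=6.5,fy=6.5,interpolation=cv2.INTER_CUBIC))
a=cv2.imread("pics/top9.png"); cv2.imwrite("pics/t9.png",cv2.resize(a[140:260,270:420],None,fx=5,fy=5,interpolation=cv2.INTER_CUBIC))
E
```

```text
time_s: 12.6
position: [0.4773, -0.2656, 0.1983]
orientation: [0.683, 0.683, 0.183, 0.184]
contact_force: [-0.1, 0.0, -0.5]
width: 0.462
d mm [-0.2  0.1 -0.5] rot deg [0.07 0.08 0.05] | pos [ 0.4773 -0.2656  0.1983] F [-0.1  0.  -0.5] w 0.462 t 12.6
[ 1.175  0.729 -0.948  2.25   1.872  0.339  0.282]
```

View pics/s9.png

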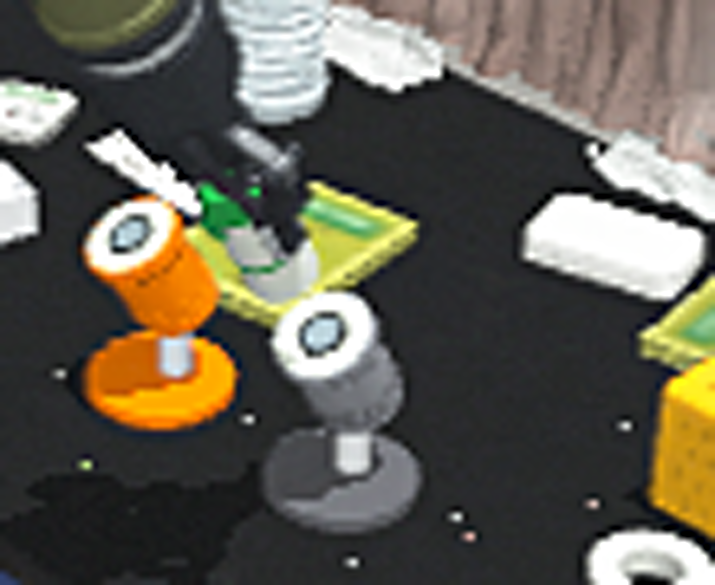

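View pics/t9.png

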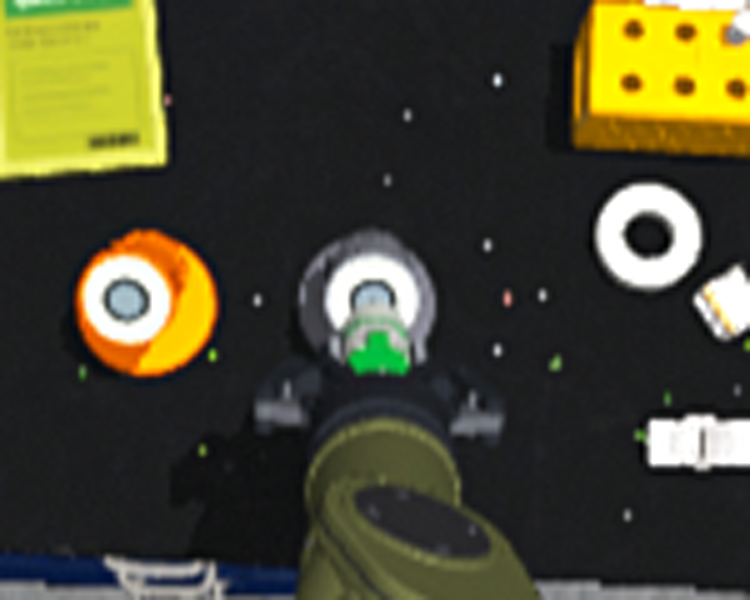

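View pics/wrist9.png

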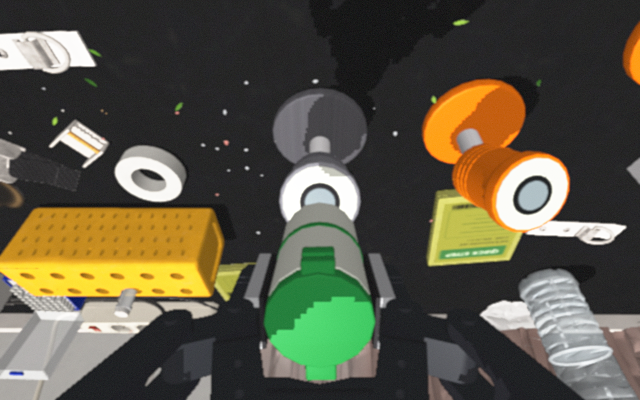

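```bash
python3 - <<'E'
from h import *
import cv2
np.set_printoptions(precision=1,suppress=True)
a=np.linspace(0,2*np.pi,73)
e1=np.array([0,1,0]);e2=np.cross(ZL,e1)
for n,(x,y,w,h,k) in {"scene":(290,150,110,90,6.5),"top":(270,140,150,120,5),"wrist":(230,130,180,190,3.15)}.items():
    d=np.load(n+"9.npz"); im=cv2.imread(f"pics/{n}9.png")
    im=cv2.resize(im[y:y+h,x:x+w],None,fx=k,fy=k,interpolation=cv2.INTER_CUBIC)
    for s,r in ((0,.030),(.06,.02),(.13,.02),(.137,.02)):
        p=L+s*ZL+r*(np.outer(np.cos(a),e1)+np.outer(np.sin(a),e2))
        q=(proj("",p,d["K"],d["T"])-[x,y]+.5)*k
        cv2.polylines(im,[q.round().astype(int)],True,(0,0,255) if s else (255,0,255),1)
    cv2.imwrite(f"pics/o_{n}.png",im)
E
```

```text
(no output)
```

View pics/o_scene.png

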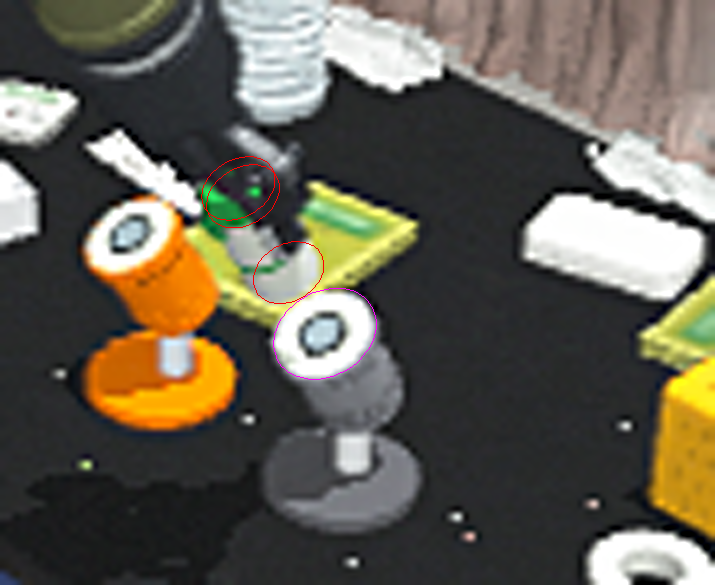

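View pics/o_top.png

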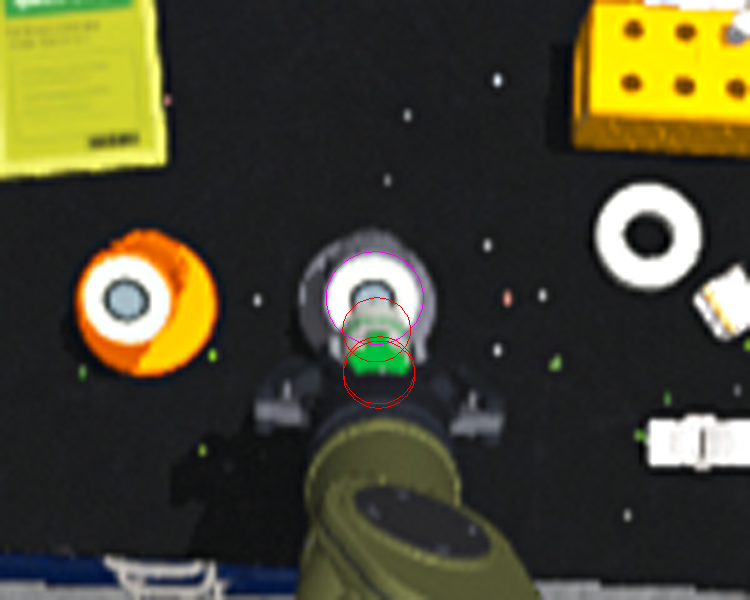

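View pics/o_wrist.png

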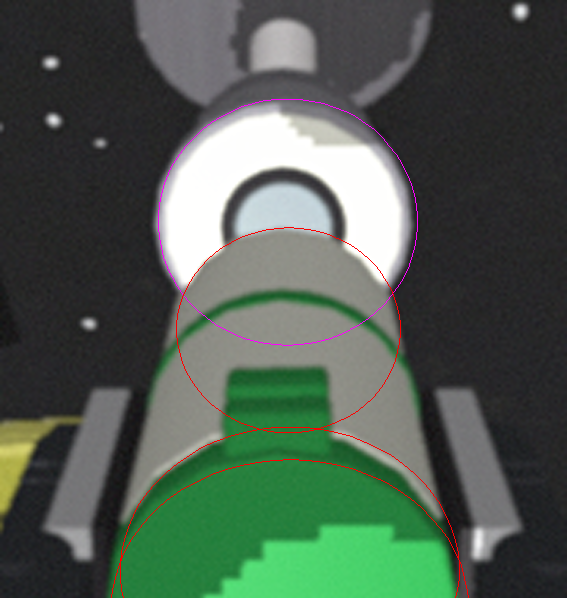

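The overlays match in all three views. In the wrist view the lens and base share the same ~4 px calibration shift, so their relative centring is good. I'll hold to settle and check the holder.

```bash
python3 -m jog '[0,0,0,0,0,0,0.3, 0,0,0,0,0,0,0.3, 0,0,0,0,0,0,0.3, 0,0,0,0,0,0,0.3, 0,0,0,0,0,0,0.3]'; python3 - <<'E'
from h import *
import cv2
from bench import env,optics
delta(L+.0968*ZL,TR); o=env.get_obs(); print(np.abs(o["qd"]).max(), o["joint_positions"].round(3))
a=optics.snapshot("top")["frame"][:,:,::-1]; cv2.imwrite("pics/t10.png",cv2.resize(a[140:260,160:400],None,fx=3.3,fy=3.3))
E
```

```text
time_s: 13.25
position: [0.4772, -0.2658, 0.1988]
orientation: [0.683, 0.683, 0.183, 0.184]
contact_force: [-0.0, 0.7, -1.0]
width: 0.466
d mm [-0.  -0.1 -0.1] rot deg [0.09 0.12 0.07] | pos [ 0.4772 -0.2658  0.1988] F [-0.   0.7 -1. ] w 0.466 t 13.25
0.0023856439221331843 [ 1.175  0.728 -0.948  2.25   1.872  0.338  0.282]
```

View pics/t10.png

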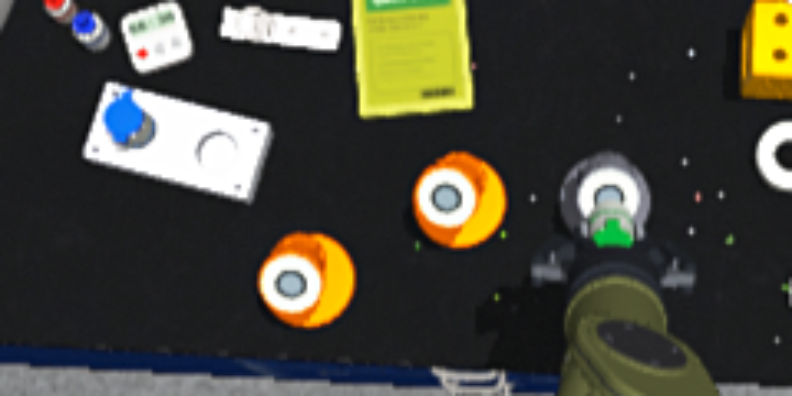

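The blue vial stands undisturbed at (125,118), the green well is empty, the vial sits over the grey reader's lens, and the arm is still. I'm handing the job in.

```bash
python3 -c "
from bench import env; print(env.job_done())"
```

```text
the job is handed in; nothing more can be done
None
```

I shut the green lid in its well, pressing down to about 31 N. I then lifted the vial straight out and handed the job in with the arm holding it in front of the grey reader at about 13.3 s.

**Lid:** the fingertips stopped at z ≈ 82.5 mm, which matches a shut vial standing in its well. Every later picture shows the lid flat and shut.

**Hold at the reader:**
- The tool was within about 0.1 mm and 0.2° of the pose I worked out.
- That pose puts the base square to the lens, centred, and 60 mm from the glass.
- The arm was still (joint speeds at or below 0.003 rad/s), with about 1 N at the wrist.

**Surroundings:** the blue vial stands in its well. The wrist force showed no contact during the approach to the reader, and the look-alikes looked unmoved.

**Where checks disagreed:**
- The wrist camera put things about 1.5 mm to one side of the other two cameras. It shifted the lens and the vial alike, so their relative centring held.
- The separate lens and foot measurements differed by 2–7 mm. The lens position I used should be good to about 2 mm.
- On the way in, one wrist joint came close to its lower limit (about 0.046 against 0.04). The arm swung the wrist round and stayed within range.

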